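# Find the clear socket by feel and seat the new pin

## Robot

A 6-joint arm with a two-finger parallel gripper is mounted at the origin on a cart in front of the work surface, level with it; the furniture and walls round the work are solid. World frame = base frame: x ahead of the robot, y to its left, z up, the work surface at z = 0. Lengths are in m, angles in rad, forces in N, time in s.
With the tool pointing down it reaches from about 0.35 to 0.875 m from the base axis. Payload 15.5 kg.
Tool frame: the origin (TCP) lies at the very end of the fingers, on their centre line; the grasp point (between the pads) lies pinch_z behind it (pinch_z is the distance from the TCP to the grasp point, in m); z points along the fingers, y is the line along which they close (so a half turn about z gives the same grasp; the last joint's range is limited). The gripper opens to 85 mm and grips with 20 to 120 N. Pads are 22 mm wide; open, the fingers measure 114 mm over their backs; the gripper's body (76 mm by 85 mm) begins 54 mm behind the grasp point. The pads swing forward as they close: fully open they stand 13 mm farther back than shut.
Start: joints at [-1.262, 0.494, 1.345, -0, 1.302, -0.096], TCP at [0.246, -0.575, 0.231] pointing down, gripper open.
Joint ranges: [-2.91, 2.91], [-0.82, 2.16], [0.22, 2.67], [-1.22, 4.37], [0.12, 2.79], [-3.08, 3.08]. Speed limits (rad/s): [1.89, 1.89, 2.57, 3.01, 3.01, 3.01].

## Interface

Orientations are given as [roll, pitch, yaw] about the fixed x, y, z axes, in that order (R = Rz(yaw) Ry(pitch) Rx(roll)).
In Python, from cell import read_state, camera, finish_job, masks_of, place_of, pinch_z gives the robot as it stands.
- The arm moves only by the shell command python3 -m handwheel 'ROWS' [FORCE]. ROWS is JSON, one flat list of numbers, 7 for each row, row after row: the closure, from -1 (fully open) to 1 (shut), so that 0 is half open, then the shift along the world's x, y, z each as a share of 0.03 m, from -1 to 1, then the turn, a rotation vector about the world's x, y, z each as a share of 8 degrees, from -1 to 1. A call has 1 to 12 rows; each row shifts and turns the commanded pose from where the row before left it; what a row does not reach is not made up. A row lasts 1/10 s, in which the tool goes at most 50 mm and 8.59 degrees, less where a joint would pass 70% of its speed; a pose out of reach is approached as far as the arm can. A call with a number of a shift or a turn outside -1 to 1 is refused whole. A call with a gripper value outside its range is refused whole. The fingers move at their own pace and stop on an object; FORCE is the grip in N (left out, the last holds). Time passes only in rows, so rows that do not move let the fingers close. It gives the time, the measured TCP pose, the force, the opening and the grip force at its end, in the units of the state.
- read_state(): the state, without advancing time (a new reading comes with each control period).
- camera(name): name is "scene" or "top" or "wrist"; returns a dict with "pixels" (400x640x3 uint8, red, green, blue), "camera_matrix" (3x3 intrinsics, pixels), "rvec" (rotation vector, rad) and "tvec" (3), from world to camera coordinates, as OpenCV has them. Camera axes: x right, y down, z forward; pixel columns grow to the right and rows downward; lengths in m; the calibration is good to about 2 mm. A picture is of the moment at which its call begins. There is no depth.
- finish_job(): hands the job in; it is judged then, once.
Trained networks look in the newest picture that a camera, given by its name, has taken for a name from the list of things; names that differ only in an ending like _2 or _b are one class to them, and where a whole thing is asked for, a point or a joint stands for the part that bears it (a point fixed in the world has none). Each returns a list of dicts, best first, with "conf" (0 to 1); they miss things now and then, are a little off and sometimes report something else, mostly with a low value. They report only what shows in the picture. A call takes as long as a camera call. They do not tell look-alikes from the thing itself.
- masks_of(camera, query): "pixels" (400x640 bool, what is visible of it).
- place_of(camera, query): "at" ([x, y, z] in m, in world coordinates, good to about 4 mm: a listed point, or the origin of a listed thing).
The state is a dict: "t": time; "qpos": joint angles; "joint_vel": joint speeds; "effort": joint torques, N m; "position": TCP position; "tool_rot": TCP orientation; "ft_force": force on the tool from outside, world axes, zero at the start; "ft_torque": the same for the moment, N m; "opening": opening from 0.0 (shut) to 1.0 (fully open); "gripper_force": force on a finger pad.
Only numpy, scipy, OpenCV 4.12 (cv2) and the standard library are available. Lean on these libraries where they do the work, as an engineer would, in place of code of your own. Each camera call takes 0.05 s, during which the arm holds its last target. There are 200 camera calls.

## Task

The blue block on the table has six pin sockets, and five of them still hold the jammed end of a broken-off pin; by eye these look just like the brass cup in the one clear socket. Take the red-handled pin out of its wooden stand, feel the sockets with it, pressing gently (never 50 N or more on the block), find the one whose cup gives way, press the pin fully home there until its collar rests on the block, and let go of it standing upright. Leave the glue bottle, the sanding block and the screwdriver where they are.

Things in the scene. Friction and masses are not known exactly. Their poses are not given: they have to be found in the camera images.
- pin_grip (a point): centre of the handle of the loose pin (0.06 to 0.13 kg), upright in the stand at the start; z up along its axis; 37 mm above the collar's underside. Red round handle 18 mm in diameter, 5 to 69 mm above the collar's underside; steel collar 28 mm in diameter, 5 mm thick; shank below it 16 mm in diameter, 30 mm long, its lowest 4 mm tapering to 10 mm.
- stand: wooden stand, fixed, 70 x 70 x 36 mm on a 90 x 90 x 5 mm foot; origin at the centre of its underside, z up. The pin stands in a 19 mm wide, 31 mm deep hole in its middle, collar resting on the top at 36 mm.
- block: blue block, fixed, 90 x 130 mm (x, y), 50 mm high, with a low ear (16 mm high) at either y end; origin at the centre of its underside, z up; six sockets in two rows of three along its y axis, 40 mm apart both ways, 18 mm in diameter, 3 mm chamfer at the mouth, each with a brass face 14 mm below the mouth.
- socket0 (a point): centre of the mouth of the +y socket of the -x row, level with the block's top. If blocked, the brass is rigid and the new pin stops hard with its collar 16 mm above the block; if clear, it is a cup that slides down under a steady push of about 7 N (no return spring, stays where pushed) until the collar meets the block.
- socket1 (a point): centre of the mouth of the middle socket of the -x row, level with the block's top. If blocked, the brass is rigid and the new pin stops hard with its collar 16 mm above the block; if clear, it is a cup that slides down under a steady push of about 7 N (no return spring, stays where pushed) until the collar meets the block.
- socket2 (a point): centre of the mouth of the -y socket of the -x row, level with the block's top. If blocked, the brass is rigid and the new pin stops hard with its collar 16 mm above the block; if clear, it is a cup that slides down under a steady push of about 7 N (no return spring, stays where pushed) until the collar meets the block.
- socket3 (a point): centre of the mouth of the +y socket of the +x row, level with the block's top. If blocked, the brass is rigid and the new pin stops hard with its collar 16 mm above the block; if clear, it is a cup that slides down under a steady push of about 7 N (no return spring, stays where pushed) until the collar meets the block.
- socket4 (a point): centre of the mouth of the middle socket of the +x row, level with the block's top. If blocked, the brass is rigid and the new pin stops hard with its collar 16 mm above the block; if clear, it is a cup that slides down under a steady push of about 7 N (no return spring, stays where pushed) until the collar meets the block.
- socket5 (a point): centre of the mouth of the -y socket of the +x row, level with the block's top. If blocked, the brass is rigid and the new pin stops hard with its collar 16 mm above the block; if clear, it is a cup that slides down under a steady push of about 7 N (no return spring, stays where pushed) until the collar meets the block.
- glue_bottle: bystander: white glue bottle, 35 mm wide, 88 mm tall, standing; origin at the centre of its underside.
- sanding_block: bystander: cork sanding block, 64 x 107 x 28 mm, lying; origin at the centre of its underside.
- screwdriver: bystander: screwdriver with green handle, 163 mm long, lying; origin at the centre of its underside.
Mind the look-alikes: they are no part of the job. There is more than one size of the part that bears pin_grip; the job needs the smaller.

How it is judged:
On the way:
1. the pin is taken out of the stand (horizontal distance between pin_grip and stand above 0.06 m), for 0.2 s.
At the end, for the whole second after the job is handed in: The pin stands upright (within 0.1 rad), at rest, in one socket, fully home: its collar's underside within 2.5 mm of the block's top (handle centre less than 89.5 mm above the block's underside) and its axis within 6 mm of the socket's (z of pin_grip in the frame of block below 0.0895 m and (horizontal distance between pin_grip and socket0 below 0.006 m or horizontal distance between pin_grip and socket1 below 0.006 m or horizontal distance between pin_grip and socket2 below 0.006 m or horizontal distance between pin_grip and socket3 below 0.006 m or horizontal distance between pin_grip and socket4 below 0.006 m or horizontal distance between pin_grip and socket5 below 0.006 m) and angle between pin_grip's own z axis and vertical below 0.1 rad and linear speed of pin below 0.02 m/s); the robot touches nothing.
It fails at once if the block, or what is in its sockets, is pressed with 50 N or more (contact force between anything else and block above 50 N).
It fails at once if the glue bottle is moved by more than 30 mm (distance of glue_bottle from where it was at the start of the episode above 0.03 m).
It fails at once if the sanding block is moved by more than 30 mm (distance of sanding_block from where it was at the start of the episode above 0.03 m).
It fails at once if the screwdriver is moved by more than 30 mm (distance of screwdriver from where it was at the start of the episode above 0.03 m).
It also fails if it takes over 64 s, if anything falls off the work surface, if the arm or the gripper's body presses on something with over 40 N, if the wrist force passes 120 N, or if a joint passes its speed limit or range.

## Working session

There is one attempt and no reset: what is moved stays moved. The work goes in short steps, Python scripts to look and compute and a shell command to move; the robot and the scene stay as the last step left them, time stands still between calls to the robot, and variables do not carry over. Pictures are saved under pics/ and viewed, at most 10 in all, crops included, and the job is handed in when it is done.

```bash
mkdir -p pics
python3 - <<'E'
from cell import *
import cv2, numpy as np
s=read_state(); print(s['t'],s['position'],s['tool_rot'],s['opening'],pinch_z)
for c in ("top","scene"):
    p=camera(c); cv2.imwrite(f"pics/{c}0.png",p['pixels'][:,:,::-1])
    for q in ("pin_grip","stand","block","socket0","socket2","socket3","socket5","glue_bottle","sanding_block","screwdriver"):
        print(c,q,[(np.round(d['at'],3).tolist(),round(d['conf'],2)) for d in place_of(c,q)[:4]])
E
```

```text
0.0 [ 0.24546681 -0.57435775  0.23068538] [-3.14032292e+00 -1.03466378e-04  4.03866842e-01] 0.9979175511082333 0.0187
top pin_grip [([0.571, 0.183, 0.076], 0.66), ([0.467, 0.252, 0.09], 0.6), ([0.687, 0.341, -0.001], 0.48)]
top stand [([0.573, 0.18, -0.006], 0.72)]
top block [([0.543, -0.176, 0.001], 0.6)]
top socket0 [([0.524, -0.176, 0.049], 0.96), ([0.523, -0.137, 0.046], 0.85), ([0.518, -0.214, 0.05], 0.82), ([0.568, -0.182, 0.05], 0.81)]
top socket2 [([0.524, -0.176, 0.049], 0.96), ([0.523, -0.137, 0.046], 0.85), ([0.518, -0.214, 0.05], 0.82), ([0.568, -0.182, 0.05], 0.81)]
top socket3 [([0.524, -0.176, 0.049], 0.96), ([0.523, -0.137, 0.046], 0.85), ([0.518, -0.214, 0.05], 0.82), ([0.568, -0.182, 0.05], 0.81)]
top socket5 [([0.524, -0.176, 0.049], 0.96), ([0.523, -0.137, 0.046], 0.85), ([0.518, -0.214, 0.05], 0.82), ([0.568, -0.182, 0.05], 0.81)]
top glue_bottle [([0.687, 0.342, 0.004], 0.46)]
top sanding_block [([0.744, -0.159, 0.002], 0.73)]
top screwdriver [([0.499, 0.46, 0.005], 0.63)]
scene pin_grip [([0.464, 0.25, 0.094], 0.68), ([0.576, 0.181, 0.069], 0.64)]
scene stand [([0.57, 0.182, 0.001], 0.75)]
scene block [([0.543, -0.18, -0.001], 0.73)]
scene socket0 [([0.556, -0.223, 0.053], 0.95), ([0.532, -0.136, 0.048], 0.87), ([0.529, -0.176, 0.049], 0.86), ([0.568, -0.14, 0.05], 0.77)]
scene socket2 [([0.556, -0.223, 0.053], 0.95), ([0.532, -0.136, 0.048], 0.87), ([0.529, -0.176, 0.049], 0.86), ([0.568, -0.14, 0.05], 0.77)]
scene socket3 [([0.556, -0.223, 0.053], 0.95), ([0.532, -0.136, 0.048], 0.87), ([0.529, -0.176, 0.049], 0.86), ([0.568, -0.14, 0.05], 0.77)]
scene socket5 [([0.556, -0.223, 0.053], 0.95), ([0.532, -0.136, 0.048], 0.87), ([0.529, -0.176, 0.049], 0.86), ([0.568, -0.14, 0.05], 0.77)]
scene glue_bottle [([0.685, 0.343, 0.001], 0.6)]
scene sanding_block [([0.74, -0.165, 0.002], 0.77)]
scene screwdriver [([0.498, 0.458, -0.0], 0.88), ([0.575, 0.182, 0.002], 0.56)]
```

View pics/top0.png

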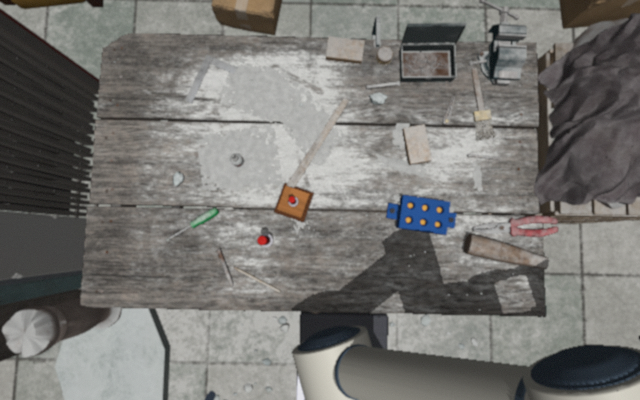

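View pics/scene0.png

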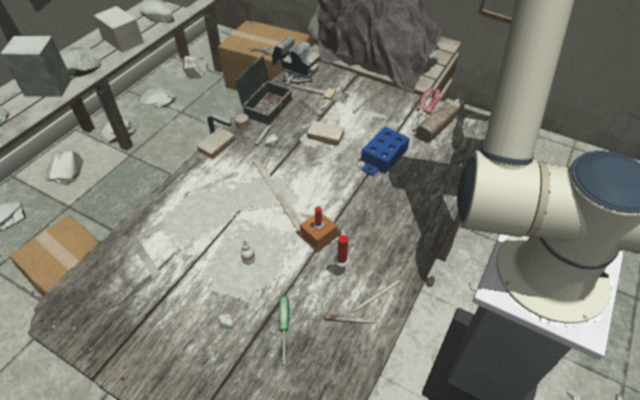

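The pin in the stand (top view px 293,200; about 0.573, 0.181) is the target. The thicker one standing free at px 264,240 is the look-alike. The blue block is at px 424,214. I'll go over the block first for a closer look.

```bash
python3 -m handwheel '[-1,0.75,1,0.2,0,0,0,-1,0.75,1,0.2,0,0,0,-1,0.75,1,0.2,0,0,0,-1,0.75,1,0.2,0,0,0,-1,0.75,1,0.2,0,0,0,-1,0.75,1,0.2,0,0,0,-1,0.75,1,0.2,0,0,0,-1,0.75,1,0.2,0,0,0,-1,0.75,1,0.2,0,0,0,-1,0.75,1,0.2,0,0,0,-1,0,1,0,0,0,0,-1,0,0,0,0,0,0]'
cat > h.py <<'E'
from cell import *
import cv2, numpy as np
def snap(c,name=None):
    p=camera(c)
    if name: cv2.imwrite(f"pics/{name}.png",p['pixels'][:,:,::-1])
    return p
def ray(p,uv,z):
    K=np.array(p['camera_matrix']);R,_=cv2.Rodrigues(np.array(p['rvec'],float));t=np.array(p['tvec'],float).ravel()
    o=-R.T@t; d=R.T@np.linalg.inv(K)@np.array([uv[0],uv[1],1.]); return o+d*(z-o[2])/d[2]
def proj(p,X):
    return cv2.projectPoints(np.array(X,float).reshape(-1,3),np.array(p['rvec'],float),np.array(p['tvec'],float),np.array(p['camera_matrix'],float),None)[0].reshape(-1,2)
E
python3 - <<'E'
from h import *
p=snap("wrist","w1"); s=read_state(); print(s['t'],s['position'],s['tool_rot'])
for q in ("socket0","block"): print([(np.round(d['at'],4).tolist(),round(d['conf'],2)) for d in place_of("wrist",q)])
E
```

```text
t: 2.3
position: [0.4709, -0.2416, 0.2915]
tool_rot: [-3.141, -0.0, 0.407]
ft_force: [-0.3, 0.4, 0.2]
opening: 1.001
gripper_force: 0.0
2.35 [ 0.47076572 -0.24328109  0.29148787] [ 3.14154186e+00 -8.00700788e-05  4.06195971e-01]
[([0.5178, -0.2132, 0.0481], 0.78), ([0.5285, -0.1343, 0.0466], 0.68), ([0.5231, -0.1754, 0.0492], 0.61), ([0.5707, -0.1405, 0.0471], 0.59), ([0.5602, -0.187, 0.0512], 0.59), ([0.5594, -0.2172, 0.0454], 0.55), ([0.5411, -0.1771, 0.0], 0.18)]
[([0.5396, -0.1773, -0.0022], 0.57)]
```

View pics/w1.png

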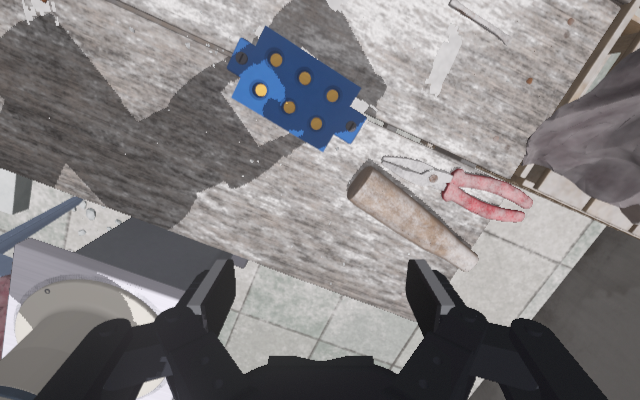

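The block is at the top of the picture, its sockets at px (276,60), (305,78), (332,96), (261,90), (289,107), (316,124). It is turned a few degrees. I'll fit its pose and go on to the stand.

```bash
cat >> h.py <<'E'
L=np.array([[-.02,.04],[-.02,0],[-.02,-.04],[.02,.04],[.02,0],[.02,-.04]])
from scipy.optimize import least_squares
def fit(P):
    P=np.array(P)
    def W(v): c,s=np.cos(v[2]),np.sin(v[2]); return L@np.array([[c,s],[-s,c]])+v[:2]
    def f(v):
        D=np.linalg.norm(P[:,None,:2]-W(v)[None],axis=2); return D.min(1)
    r=least_squares(f,[*P[:,:2].mean(0),-0.13],loss='soft_l1',f_scale=.003); return r.x,W(r.x),f(r.x)
def brass(p,uv):  # brass centroid near pixel
    im=cv2.cvtColor(p['pixels'],cv2.COLOR_RGB2HSV); out=[]
    m=cv2.inRange(im,(8,70,40),(35,255,255))
    n,lab,st,ce=cv2.connectedComponentsWithStats(m)
    for u in uv:
        k=[i for i in range(1,n) if st[i,4]>25 and st[i,4]<2000]
        i=min(k,key=lambda i:np.hypot(*(ce[i]-u))); out.append((*ce[i],st[i,4]))
    return np.array(out)
E
python3 - <<'E'
from h import *
p=snap("wrist"); b=brass(p,[(276,60),(305,78),(332,96),(261,90),(289,107),(316,124)]); print(b.round(1))
for z in (.036,.05):
    P=[ray(p,x[:2],z) for x in b]; v,W,r=fit(P); print('brass',z,v.round(4),r.round(4))
N=[d['at'] for d in place_of("wrist","socket0")[:6]]; v,W,r=fit(N); print('net',v.round(4),r.round(4)); print(W.round(4))
R,_=cv2.Rodrigues(np.array(p['rvec'],float)); print('cam',-R.T@np.array(p['tvec']).ravel())
E
python3 -m handwheel '[-1,0.3,1,0,0,0,0,-1,0.3,1,0,0,0,0,-1,0.3,1,0,0,0,0,-1,0.3,1,0,0,0,0,-1,0.3,1,0,0,0,0,-1,0.3,1,0,0,0,0,-1,0.3,1,0,0,0,0,-1,0.3,1,0,0,0,0,-1,0.3,1,0,0,0,0,-1,0,1,0,0,0,0,-1,0,1,0,0,0,0,-1,0,0,0,0,0,0]'
python3 - <<'E'
from h import *
p=snap("wrist","w2"); s=read_state(); print(s['t'],s['position'],s['tool_rot'])
for q in ("pin_grip","stand"): print(q,[(np.round(d['at'],4).tolist(),round(d['conf'],2)) for d in place_of("wrist",q)])
E
```

```text
[[272.3  58.  124. ]
 [301.3  76.3 120. ]
 [328.8  93.9 105. ]
 [257.2  88.3 117. ]
 [286.  105.5 113. ]
 [313.1 121.8 108. ]]
brass 0.036 [ 0.543  -0.1786 -0.1293] [0.0002 0.0002 0.0004 0.0002 0.0004 0.0004]
brass 0.05 [ 0.5431 -0.1798 -0.1293] [0.0017 0.0008 0.0019 0.0013 0.001  0.002 ]
net [ 0.5431 -0.1772 -0.1449] [0.0012 0.0021 0.0017 0.0017 0.002  0.0043]
[[ 0.5291 -0.1347]
 [ 0.5233 -0.1743]
 [ 0.5176 -0.2139]
 [ 0.5687 -0.1405]
 [ 0.5629 -0.1801]
 [ 0.5571 -0.2197]]
cam [ 0.54606301 -0.21342098  0.43327785]
t: 3.75
position: [0.5518, 0.0873, 0.2911]
tool_rot: [-3.141, -0.0, 0.405]
ft_force: [-0.5, -0.9, -0.8]
opening: 1.001
gripper_force: 0.0
3.8 [0.55181492 0.0858035  0.29107309] [-3.14154506e+00  1.56310922e-04  4.04878664e-01]
pin_grip [([0.4678, 0.249, 0.0918], 0.84), ([0.5739, 0.1828, 0.0675], 0.76), ([0.5595, -0.2211, 0.0438], 0.16)]
stand [([0.5736, 0.1812, 0.0017], 0.58), ([0.5193, -0.2144, 0.0458], 0.48)]
```

View pics/w2.png

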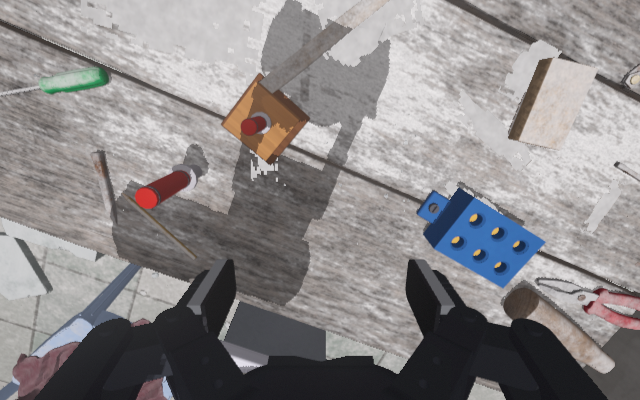

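The pin is at px (255,125) in the stand and the larger look-alike at (165,188). All the estimates agree on about (0.574, 0.182). I'll go above it and check from close.

```bash
python3 -m handwheel '[-1,0.18,0.8,0,0,0,0,-1,0.18,0.8,0,0,0,0,-1,0.18,0.8,0,0,0,0,-1,0.18,0.8,0,0,0,0,-1,0,0,-1,0,0,0,-1,0,0,-1,0,0,0,-1,0,0,-1,0,0,0,-1,0,0,-1,0,0,0,-1,0,0,-1,0,0,0,-1,0,0,0,0,0,0,-1,0,0,0,0,0,0]' 40
python3 - <<'E'
from h import *
p=snap("wrist","w3"); s=read_state(); print(s['t'],s['position'],s['tool_rot'])
print([(np.round(d['at'],4).tolist(),round(d['conf'],2)) for d in place_of("wrist","pin_grip")])
x,y,_=s['position']; print(proj(p,[[x,y,.105],[x,y,.061]]), proj(p,[[.574,.182,.105]]))
E
```

```text
t: 5.0
position: [0.5736, 0.1803, 0.1418]
tool_rot: [-3.142, 0.0, 0.403]
ft_force: [-0.7, -0.3, -0.1]
opening: 1.001
gripper_force: 0.0
5.05 [0.57414479 0.18067324 0.14261545] [ 3.14125496e+00 -1.40542442e-03  4.02827365e-01]
[([0.4687, 0.2477, 0.0889], 0.85), ([0.5752, 0.1838, 0.0701], 0.72)]
[[319.0675908  231.5259414 ]
 [319.25620831 208.40736846]] [[317.10831022 230.98495133]]
```

View pics/w3.png

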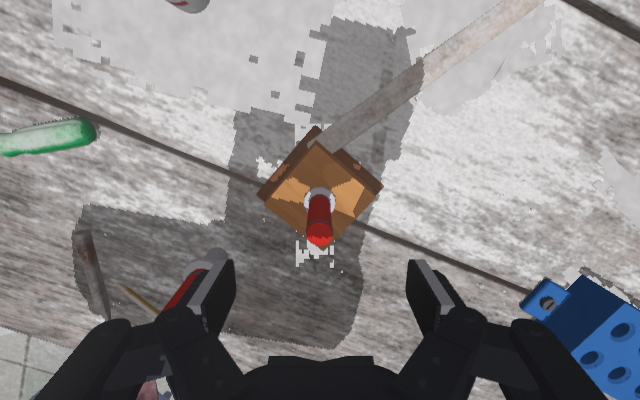

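Run:
```python
from h import *
p=snap("wrist"); im=p['pixels'].astype(int)
hsv=cv2.cvtColor(p['pixels'],cv2.COLOR_RGB2HSV)
m=((cv2.inRange(hsv,(0,120,40),(8,255,255))|cv2.inRange(hsv,(172,120,40),(180,255,255)))>0); m[:,:290]=0;m[:,350:]=0;m[:150]=0;m[260:]=0
for v in range(195,252,4):
    c=np.where(m[v])[0]; print(v,(c.min(),c.max(),im[v,(c.min()+c.max())//2]) if len(c) else None)
x,y=.574,.182
a=np.linspace(0,6.28,40)
for z,r in ((.105,.009),(.041,.009)):
    q=proj(p,np.c_[x+r*np.cos(a),y+r*np.sin(a),z+0*a]); print(z,q.min(0),q.max(0))
```

```text
195 None
199 (np.int64(313), np.int64(326), array([99, 32, 28]))
203 (np.int64(310), np.int64(328), array([98, 30, 27]))
207 (np.int64(309), np.int64(329), array([99, 31, 28]))
211 (np.int64(309), np.int64(329), array([98, 31, 27]))
215 (np.int64(308), np.int64(330), array([99, 32, 29]))
219 (np.int64(308), np.int64(331), array([87, 37, 36]))
223 (np.int64(307), np.int64(331), array([116,  34,  32]))
227 (np.int64(309), np.int64(330), array([126,  34,  31]))
231 (np.int64(307), np.int64(332), array([125,  33,  31]))
235 (np.int64(307), np.int64(332), array([125,  33,  31]))
239 (np.int64(308), np.int64(330), array([205,  51,  46]))
243 (np.int64(312), np.int64(328), array([204,  48,  44]))
247 None
251 None
0.105 [303.82312393 218.91123744] [331.20416947 243.96051978]
0.041 [307.63637516 190.79916802] [328.55588638 210.62130311]
```

The arm stands within about 1 mm of the pin axis (handle top at px 320,233, TCP projects to 319,231). I'll go straight down and grip.

```bash
python3 -m handwheel '[-1,0,0,-0.7,0,0,0,-1,0,0,-0.7,0,0,0,-1,0,0,-0.7,0,0,0,-1,0,0,-0.6,0,0,0,-1,0,0,0,0,0,0,1,0,0,0,0,0,0,1,0,0,0,0,0,0,1,0,0,0,0,0,0,1,0,0,0,0,0,0,1,0,0,0,0,0,0,1,0,0,0,0,0,0,1,0,0,0,0,0,0]' 60; python3 -m handwheel '[1,0,0,0,0,0,0,1,0,0,0,0,0,0,1,0,0,0,0,0,0]'
```

```text
t: 6.35
position: [0.5734, 0.1813, 0.0609]
tool_rot: [3.141, -0.001, 0.404]
ft_force: [-2.5, 0.8, 8.0]
opening: 0.194
gripper_force: 58.3
t: 6.65
position: [0.5735, 0.1814, 0.0609]
tool_rot: [3.141, -0.001, 0.404]
ft_force: [-0.9, -0.4, 7.9]
opening: 0.195
gripper_force: 58.3
```

```bash
python3 -m handwheel '[1,0,0,0.5,0,0,0,1,0,0,0.7,0,0,0,1,0,0,0.8,0,0,0,1,0,0,1,0,0,0,1,0,0,0.7,0,0,0,1,0,0,0,0,0,0]';  python3 -m handwheel '[1,-0.14,-0.95,0,0,0,0,1,-0.14,-0.95,0,0,0,0,1,-0.14,-0.95,0,0,0,0,1,-0.14,-0.95,0,0,0,0,1,-0.14,-0.95,0,0,0,0,1,-0.14,-0.95,0,0,0,0,1,-0.14,-0.95,0,0,0,0,1,-0.14,-0.95,0,0,0,0,1,-0.14,-0.95,0,0,0,0,1,-0.14,-0.95,0,0,0,0,1,-0.14,-0.95,0,0,0,0,1,0,0,0,0,0,0]'
python3 - <<'E'
from h import *
p=snap("wrist","w4"); s=read_state(); print(s['t'],s['position'],s['tool_rot'],s['ft_force'])
x,y,z=s['position']
b=brass(p,proj(p,[[*q,.036] for q in [(.5283,-.1363),(.5232,-.1760),(.518,-.2157),(.568,-.1415),(.5628,-.1812),(.5577,-.2209)]])); print(b.round(1))
print(proj(p,[[x,y,z-.025],[x,y,z-.055],[.5283,-.1363,.05],[.568,-.1415,.05]]).round(1))
q=snap("scene"); print([(np.round(d['at'],4).tolist(),round(d['conf'],2)) for d in place_of("scene","pin_grip")]); 
c=proj(q,[[x,y,z]])[0].astype(int); cv2.imwrite("pics/s4.png",cv2.resize(q['pixels'][max(c[1]-60,0):c[1]+60,c[0]-80:c[0]+80,::-1],None,fx=4,fy=4))
E
```

```text
t: 7.25
position: [0.5746, 0.1816, 0.1742]
tool_rot: [3.141, -0.005, 0.404]
ft_force: [0.8, -0.1, -0.5]
opening: 0.194
gripper_force: 58.5
t: 8.45
position: [0.5263, -0.135, 0.1704]
tool_rot: [-3.142, 0.001, 0.401]
ft_force: [-0.2, -0.0, -1.3]
opening: 0.195
gripper_force: 58.7
8.5 [ 0.52631483 -0.13343467  0.17039229] [-3.14080519e+00  9.29441944e-04  4.01473023e-01] [-0.15470742  0.28040054 -0.2799555 ]
[[321.2 188.5 150. ]
 [356.3 208.9 132. ]
 [390.3 228.1 104. ]
 [343.  152.  190. ]
 [379.2 173.8 169. ]
 [414.2 194.9 128. ]]
[[317.  239.4]
 [317.4 220.8]
 [321.7 192.8]
 [344.8 155.2]]
[([0.4608, 0.2509, 0.0902], 0.6), ([0.5284, -0.1357, 0.1824], 0.51)]
```

View pics/w4.png

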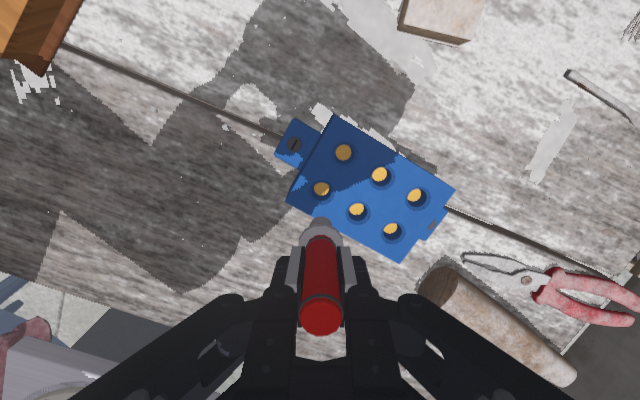

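The pin is upright in the fingers, with its tip at about px (321,220) and the sockets in front of it. I'll let it settle, refit the block and measure the shank's offset.

```bash
python3 -m handwheel '[1,0,0,0,0,0,0,1,0,0,0,0,0,0,1,0,0,0,0,0,0]'
python3 - <<'E'
from h import *
s=read_state(); p=snap("wrist"); print(s['t'],s['position'],s['tool_rot'],s['ft_force'],s['joint_vel'].round(3))
x,y,z=s['position']
b=brass(p,proj(p,[[*q,.036] for q in [(.5283,-.1363),(.5232,-.1760),(.518,-.2157),(.568,-.1415),(.5628,-.1812),(.5577,-.2209)]])); print(b.round(1))
m=masks_of("wrist","block")[0]['pixels']
hsv=cv2.cvtColor(p['pixels'],cv2.COLOR_RGB2HSV)
for h in (.036,.05):
    v,W,r=fit([ray(p,t[:2],h) for t in b]); print(h,v.round(4),r.round(4))
# full model fit: block top rectangle projected, compare blue mask
bl=cv2.inRange(hsv,(100,110,30),(125,255,255)); 
c=max(cv2.findContours(bl,0,2)[0],key=cv2.contourArea); print(cv2.approxPolyDP(c,3,True).reshape(-1,2).tolist())
for v in ((.543,-.1786,-.1293),):
    cc,ss=np.cos(v[2]),np.sin(v[2]); Q=np.array([[-.045,-.065],[-.045,.065],[.045,.065],[.045,-.065]])@np.array([[cc,ss],[-ss,cc]])+v[:2]
    print(proj(p,np.c_[Q,[.05]*4]).round(1).tolist())
a=np.linspace(0,6.28,60)
for h,r in ((-.02,.014),(-.025,.014),(-.055,.005),(-.051,.008)):
    q=proj(p,np.c_[x+r*np.cos(a),y+r*np.sin(a),z+h+0*a]); print(h,q.min(0).round(1),q.max(0).round(1))
cv2.imwrite("pics/w5.png",cv2.resize(p['pixels'][190:350,240:400,::-1],None,fx=3.5,fy=3.5,interpolation=cv2.INTER_NEAREST))
E
```

```text
t: 8.9
position: [0.527, -0.1317, 0.1712]
tool_rot: [-3.142, 0.0, 0.405]
ft_force: [0.1, -0.0, -0.1]
opening: 0.198
gripper_force: 58.7
8.9 [ 0.52703739 -0.13166296  0.17122439] [-3.14153047e+00  4.51148448e-05  4.04674447e-01] [ 0.07302331 -0.00414389 -0.08764228] [-0.006 -0.001  0.    -0.002 -0.001  0.   ]
[[324.3 190.5 151. ]
 [359.1 210.9 129. ]
 [392.9 230.2 100. ]
 [346.2 154.5 189. ]
 [382.2 176.5 159. ]
 [416.6 197.4 124. ]]
0.036 [ 0.5425 -0.1788 -0.1334] [0.0003 0.0004 0.0009 0.0009 0.0003 0.0005]
0.05 [ 0.5456 -0.1748 -0.1333] [0.002  0.0007 0.0014 0.0014 0.0009 0.0018]
[[296, 121], [277, 155], [302, 171], [290, 204], [313, 217], [327, 217], [339, 231], [400, 264], [421, 239], [427, 241], [449, 214], [446, 207], [456, 191], [338, 117], [324, 136]]
[[401.9, 266.1], [287.9, 203.8], [338.8, 117.5], [459.1, 192.1]]
-0.02 [295.9 222.6] [342.5 264.7]
-0.025 [296.5 219.4] [341.9 260.5]
-0.055 [312.3 215.2] [326.4 228.2]
-0.051 [307.9 213.2] [330.8 234.4]
```

View pics/w5.png

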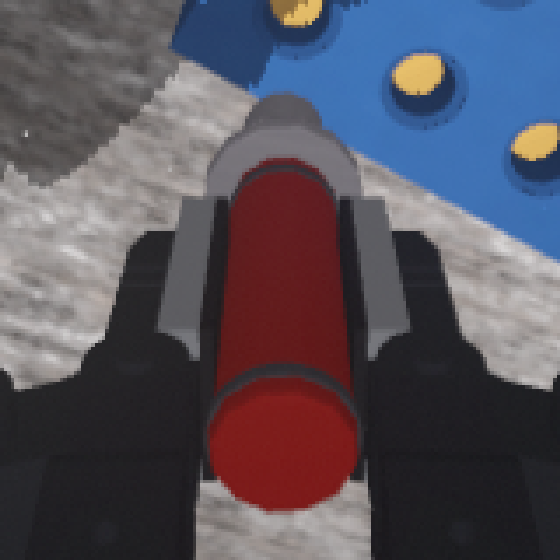

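The pin looks about (-1.5, -2) mm off its predicted place in the same camera that measured the sockets. The TCP target for socket 0 is therefore about (0.5297, -0.1343). That is well inside the chamfer's catch, so I'll go down gently.

```bash
python3 -m handwheel '[1,0.09,-0.09,0,0,0,0,1,0,0,-0.6,0,0,0,1,0,0,-0.6,0,0,0,1,0,0,-0.6,0,0,0,1,0,0,-0.3,0,0,0,1,0,0,0,0,0,0,1,0,0,0,0,0,0]';python3 -m handwheel '[1,0,0,-0.1,0,0,0,1,0,0,-0.1,0,0,0,1,0,0,0,0,0,0]'
```

```text
t: 9.7
position: [0.53, -0.1351, 0.1087]
tool_rot: [3.141, -0.0, 0.404]
ft_force: [-0.7, 0.0, -0.8]
opening: 0.195
gripper_force: 58.7
t: 10.0
position: [0.5296, -0.1349, 0.1022]
tool_rot: [3.142, -0.0, 0.404]
ft_force: [-0.1, 0.7, -1.4]
opening: 0.192
gripper_force: 58.7
```

```bash
python3 -m handwheel '[1,0,0,-0.07,0,0,0,1,0,0,-0.07,0,0,0,1,0,0,0,0,0,0]';python3 -m handwheel '[1,0,0,-0.07,0,0,0,1,0,0,-0.05,0,0,0,1,0,0,0,0,0,0]'
```

```text
t: 10.3
position: [0.5295, -0.1349, 0.0978]
tool_rot: [-3.141, 0.0, 0.404]
ft_force: [0.2, -0.1, -1.3]
opening: 0.196
gripper_force: 58.7
t: 10.6
position: [0.5295, -0.1349, 0.0942]
tool_rot: [-3.141, 0.0, 0.404]
ft_force: [0.2, -0.4, -0.8]
opening: 0.191
gripper_force: 58.7
```

```bash
python3 -m handwheel '[1,0,0,-0.05,0,0,0,1,0,0,0,0,0,0]';python3 -m handwheel '[1,0,0,-0.05,0,0,0,1,0,0,0,0,0,0]'
```

```text
t: 10.8
position: [0.5296, -0.1349, 0.0928]
tool_rot: [-3.141, 0.0, 0.404]
ft_force: [0.4, -0.0, -0.9]
opening: 0.194
gripper_force: 58.7
t: 11.0
position: [0.5296, -0.1349, 0.0913]
tool_rot: [-3.141, 0.0, 0.404]
ft_force: [0.4, -0.4, -1.3]
opening: 0.193
gripper_force: 58.7
```

It is in the socket with no side force. I'll feel for the brass now.

```bash
python3 -m handwheel '[1,0,0,-0.03,0,0,0,1,0,0,0,0,0,0]';python3 -m handwheel '[1,0,0,-0.03,0,0,0,1,0,0,0,0,0,0]'
```

```text
t: 11.2
position: [0.53, -0.1351, 0.0909]
tool_rot: [3.141, -0.001, 0.404]
ft_force: [-0.8, 1.0, 4.3]
opening: 0.194
gripper_force: 59.5
t: 11.4
position: [0.5305, -0.1352, 0.0907]
tool_rot: [3.14, -0.002, 0.404]
ft_force: [-2.2, 0.7, 17.2]
opening: 0.192
gripper_force: 60.8
```

Socket 0 is blocked: a hard stop at 17 N with the TCP at z = 0.0907. On to socket 1.

```bash
python3 -m handwheel '[1,0,0,0.4,0,0,0,1,0,0,0.4,0,0,0,1,-0.085,-0.66,0,0,0,0,1,-0.085,-0.66,0,0,0,0,1,0,0,0,0,0,0,1,0,0,0,0,0,0,1,0,0,-0.3,0,0,0,1,0,0,0,0,0,0]'; python3 -m handwheel '[1,0,0,-0.13,0,0,0,1,0,0,-0.13,0,0,0,1,0,0,0,0,0,0]'
```

```text
t: 12.2
position: [0.524, -0.1737, 0.1037]
tool_rot: [-3.14, 0.001, 0.404]
ft_force: [0.8, -0.1, -1.5]
opening: 0.194
gripper_force: 58.9
t: 12.5
position: [0.5243, -0.1742, 0.0962]
tool_rot: [-3.141, 0.001, 0.404]
ft_force: [0.2, 0.1, -1.0]
opening: 0.195
gripper_force: 58.9
```

```bash
python3 -m handwheel '[1,0,0,-0.05,0,0,0,1,0,0,-0.05,0,0,0,1,0,0,0,0,0,0]';python3 -m handwheel '[1,0,0,-0.03,0,0,0,1,0,0,0,0,0,0]'
```

```text
t: 12.8
position: [0.5245, -0.1745, 0.0937]
tool_rot: [-3.141, 0.0, 0.404]
ft_force: [-0.2, 0.1, -0.7]
opening: 0.195
gripper_force: 58.9
t: 13.0
position: [0.5246, -0.1745, 0.0929]
tool_rot: [-3.142, 0.0, 0.404]
ft_force: [0.1, -0.3, -1.3]
opening: 0.192
gripper_force: 58.9
```

```bash
python3 -m handwheel '[1,0,0,-0.06,0,0,0,1,0,0,-0.03,0,0,0,1,0,0,0,0,0,0]';python3 -m handwheel '[1,0,0,-0.02,0,0,0,1,0,0,0,0,0,0]'
```

```text
t: 13.3
position: [0.5251, -0.1748, 0.0908]
tool_rot: [3.141, -0.001, 0.404]
ft_force: [-1.2, 0.3, 9.1]
opening: 0.193
gripper_force: 60.1
t: 13.5
position: [0.5253, -0.1749, 0.0907]
tool_rot: [3.14, -0.001, 0.404]
ft_force: [-1.3, 1.0, 16.8]
opening: 0.195
gripper_force: 61.0
```

Socket 1 is blocked. Socket 2.

```bash
python3 -m handwheel '[1,0,0,0.4,0,0,0,1,0,0,0.4,0,0,0,1,-0.085,-0.66,0,0,0,0,1,-0.085,-0.66,0,0,0,0,1,0,0,0,0,0,0,1,0,0,0,0,0,0,1,0,0,-0.3,0,0,0,1,0,0,0,0,0,0]'; python3 -m handwheel '[1,0,0,-0.13,0,0,0,1,0,0,-0.13,0,0,0,1,0,0,-0.13,0,0,0,1,0,0,0,0,0,0]'
```

```text
t: 14.3
position: [0.5189, -0.2132, 0.1036]
tool_rot: [-3.14, 0.001, 0.404]
ft_force: [-0.7, 0.8, -1.6]
opening: 0.194
gripper_force: 58.9
t: 14.7
position: [0.5192, -0.2139, 0.0923]
tool_rot: [-3.141, 0.001, 0.404]
ft_force: [-0.3, -0.4, -1.5]
opening: 0.194
gripper_force: 58.9
```

```bash
python3 -m handwheel '[1,0,0,-0.05,0,0,0,1,0,0,-0.02,0,0,0,1,0,0,0,0,0,0]';python3 -m handwheel '[1,0,0,-0.03,0,0,0,1,0,0,0,0,0,0]'
```

```text
t: 15.0
position: [0.5195, -0.2142, 0.091]
tool_rot: [3.141, -0.0, 0.404]
ft_force: [-0.4, -0.1, -1.3]
opening: 0.197
gripper_force: 59.2
t: 15.2
position: [0.52, -0.2145, 0.0908]
tool_rot: [3.14, -0.001, 0.404]
ft_force: [-1.0, 0.7, 11.6]
opening: 0.19
gripper_force: 60.4
```

```bash
python3 -m handwheel '[1,0,0,-0.02,0,0,0,1,0,0,0,0,0,0]'; python3 -m handwheel '[1,0,0,0.4,0,0,0,1,0,0,0.4,0,0,0,1,0.66,-0.085,0,0,0,0,1,0.66,-0.085,0,0,0,0,1,0,0,0,0,0,0,1,0,0,0,0,0,0,1,0,0,-0.3,0,0,0,1,0,0,0,0,0,0]'
```

```text
t: 15.4
position: [0.5202, -0.2145, 0.0906]
tool_rot: [3.14, -0.001, 0.404]
ft_force: [-2.5, 0.8, 18.9]
opening: 0.196
gripper_force: 61.3
t: 16.2
position: [0.5578, -0.2188, 0.1032]
tool_rot: [-3.14, 0.001, 0.404]
ft_force: [-0.4, -0.3, -0.9]
opening: 0.192
gripper_force: 59.0
```

Socket 2 is blocked (19 N, no give). Feeling socket 5.

```bash
python3 -m handwheel '[1,0,0,-0.13,0,0,0,1,0,0,-0.13,0,0,0,1,0,0,-0.11,0,0,0,1,0,0,0,0,0,0]'; python3 -m handwheel '[1,0,0,-0.05,0,0,0,1,0,0,-0.02,0,0,0,1,0,0,0,0,0,0]'
```

```text
t: 16.6
position: [0.5588, -0.2191, 0.0927]
tool_rot: [-3.141, 0.001, 0.404]
ft_force: [0.1, -0.5, -0.9]
opening: 0.193
gripper_force: 59.0
t: 16.9
position: [0.5591, -0.2192, 0.0912]
tool_rot: [3.142, -0.0, 0.404]
ft_force: [-0.2, -0.1, -1.2]
opening: 0.195
gripper_force: 59.0
```

```bash
python3 -m handwheel '[1,0,0,-0.03,0,0,0,1,0,0,0,0,0,0]'; python3 -m handwheel '[1,0,0,-0.02,0,0,0,1,0,0,0,0,0,0]'
```

```text
t: 17.1
position: [0.5595, -0.2194, 0.0909]
tool_rot: [3.141, -0.001, 0.404]
ft_force: [-1.1, 0.5, 6.6]
opening: 0.191
gripper_force: 59.9
t: 17.3
position: [0.5598, -0.2196, 0.0908]
tool_rot: [3.14, -0.001, 0.404]
ft_force: [-1.8, 0.6, 13.9]
opening: 0.191
gripper_force: 60.7
```

Socket 5 is blocked. Socket 4.

```bash
python3 -m handwheel '[1,0,0,0.4,0,0,0,1,0,0,0.4,0,0,0,1,0.085,0.66,0,0,0,0,1,0.085,0.66,0,0,0,0,1,0,0,0,0,0,0,1,0,0,0,0,0,0,1,0,0,-0.3,0,0,0,1,0,0,0,0,0,0]'; python3 -m handwheel '[1,0,0,-0.13,0,0,0,1,0,0,-0.13,0,0,0,1,0,0,-0.12,0,0,0,1,0,0,0,0,0,0]'
```

```text
t: 18.1
position: [0.5636, -0.18, 0.1036]
tool_rot: [-3.141, 0.001, 0.403]
ft_force: [-0.3, 0.2, -0.2]
opening: 0.198
gripper_force: 59.0
t: 18.5
position: [0.5639, -0.1796, 0.0926]
tool_rot: [-3.141, 0.001, 0.404]
ft_force: [1.0, 0.2, -1.4]
opening: 0.197
gripper_force: 59.0
```

```bash
python3 -m handwheel '[1,0,0,-0.05,0,0,0,1,0,0,-0.02,0,0,0,1,0,0,0,0,0,0]'; python3 -m handwheel '[1,0,0,-0.03,0,0,0,1,0,0,0,0,0,0]'
```

```text
t: 18.8
position: [0.5642, -0.1796, 0.0912]
tool_rot: [3.142, -0.0, 0.404]
ft_force: [-0.1, 0.6, -1.0]
opening: 0.195
gripper_force: 59.0
t: 19.0
position: [0.5643, -0.1797, 0.0905]
tool_rot: [3.141, -0.0, 0.404]
ft_force: [-0.3, 0.2, 2.4]
opening: 0.19
gripper_force: 59.6
```

```bash
python3 -m handwheel '[1,0,0,-0.02,0,0,0,1,0,0,0,0,0,0]'
```

```text
t: 19.2
position: [0.5643, -0.1797, 0.0899]
tool_rot: [3.141, -0.0, 0.404]
ft_force: [-0.7, 1.5, 4.3]
opening: 0.193
gripper_force: 59.7
```

Socket 4 gives way: it is sinking under 5 to 6 N. Pressing on.

```bash
python3 -m handwheel '[1,0,0,-0.1,0,0,0,1,0,0,-0.1,0,0,0,1,0,0,0,0,0,0]'; python3 -m handwheel '[1,0,0,-0.08,0,0,0,1,0,0,-0.08,0,0,0,1,0,0,0,0,0,0]'
```

```text
t: 19.5
position: [0.5643, -0.1797, 0.0836]
tool_rot: [3.141, -0.0, 0.404]
ft_force: [-0.3, 0.4, 0.4]
opening: 0.192
gripper_force: 59.1
t: 19.8
position: [0.5642, -0.1797, 0.0788]
tool_rot: [3.141, -0.0, 0.404]
ft_force: [0.7, -0.6, -0.6]
opening: 0.197
gripper_force: 59.2
```

```bash
python3 -m handwheel '[1,0,0,-0.05,0,0,0,1,0,0,0,0,0,0]'; python3 -m handwheel '[1,0,0,-0.03,0,0,0,1,0,0,0,0,0,0]'
```

```text
t: 20.0
position: [0.5643, -0.1797, 0.0774]
tool_rot: [3.141, -0.0, 0.404]
ft_force: [-0.5, 0.2, 1.6]
opening: 0.196
gripper_force: 59.5
t: 20.2
position: [0.5643, -0.1797, 0.0765]
tool_rot: [3.141, -0.0, 0.404]
ft_force: [-0.7, 1.3, 3.6]
opening: 0.192
gripper_force: 59.6
```

```bash
python3 -m handwheel '[1,0,0,-0.04,0,0,0,1,0,0,0,0,0,0]'; python3 -m handwheel '[1,0,0,-0.04,0,0,0,1,0,0,0,0,0,0]'
```

```text
t: 20.4
position: [0.5642, -0.1796, 0.0753]
tool_rot: [3.141, -0.0, 0.404]
ft_force: [0.1, 0.1, 2.8]
opening: 0.199
gripper_force: 59.6
t: 20.6
position: [0.5644, -0.1797, 0.0749]
tool_rot: [3.141, -0.001, 0.404]
ft_force: [-3.6, 1.5, 18.4]
opening: 0.198
gripper_force: 61.0
```

```bash
python3 -m handwheel '[1,0,0,-0.02,0,0,0,1,0,0,0,0,0,0]'
```

```text
t: 20.8
position: [0.5644, -0.1797, 0.0749]
tool_rot: [3.141, -0.001, 0.404]
ft_force: [-6.3, 2.9, 27.5]
opening: 0.193
gripper_force: 62.3
```

The collar is seated: a hard stop at z = 0.0749, as expected. I'll relieve the force, open and back off upward.

```bash
python3 -m handwheel '[1,0,0,0.04,0,0,0,1,0,0,0,0,0,0,-1,0,0,0,0,0,0,-1,0,0,0,0,0,0,-1,0,0,0,0,0,0,-1,0,0,0,0,0,0,-1,0,0,0,0,0,0,-1,0,0,0,0,0,0,-1,0,0,0,0,0,0]'; python3 -m handwheel '[-1,0,0,0.3,0,0,0,-1,0,0,0.7,0,0,0,-1,0,0,1,0,0,0,-1,0,0,1,0,0,0,-1,0,0,1,0,0,0,-1,0,0,0.5,0,0,0,-1,0,0,0,0,0,0,-1,0,0,0,0,0,0]'
python3 - <<'E'
from h import *
p=snap("wrist"); q=snap("scene")
for c in("wrist","scene"): print([(np.round(d['at'],4).tolist(),round(d['conf'],2)) for d in place_of(c,"pin_grip")])
a=cv2.resize(p['pixels'][100:340,200:440],(480,480)); c=proj(q,[[.563,-.18,.06]])[0].astype(int)
b=cv2.resize(q['pixels'][c[1]-40:c[1]+40,c[0]-25:c[0]+25],(300,480)); cv2.imwrite("pics/end.png",np.hstack([a,b])[:,:,::-1]); print(read_state()['t'])
E
```

```text
t: 21.7
position: [0.5642, -0.1796, 0.0747]
tool_rot: [-3.142, -0.0, 0.404]
ft_force: [0.1, -1.3, 0.7]
opening: 1.002
gripper_force: 0.0
t: 22.5
position: [0.564, -0.1796, 0.2098]
tool_rot: [3.141, -0.0, 0.404]
ft_force: [-0.5, -1.0, -0.9]
opening: 0.997
gripper_force: 0.0
[([0.5635, -0.1808, 0.085], 0.86)]
[([0.4652, 0.2496, 0.0897], 0.79), ([0.5644, -0.1803, 0.0852], 0.71)]
22.7
```

View pics/end.png

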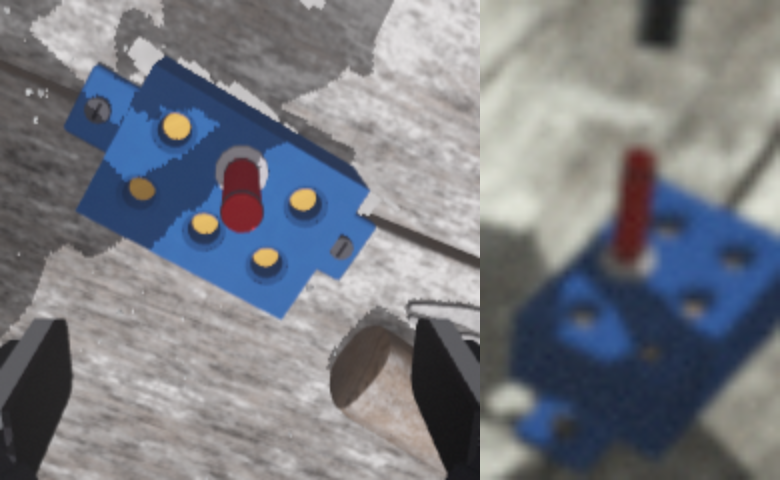

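The pin stands upright in socket 4 (collar on the block at crop px 242,170), and the gripper is clear of it. Its centre height is about 0.085, against a limit of 0.0895. Handing in.

```bash
python3 -c "from cell import *; print(finish_job())"
```

```text
the job is handed in; nothing more can be done
None
```

The pin is pressed fully home and standing upright in socket 4, the only one of the five sockets I felt that gave way (socket 3 was not needed), and the job is handed in; the call returned no verdict. The highest force I read while pressing was 27.5 N, and I did not touch the bystanders.

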